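# Clamp a turning blank in the gate jig with its draw latch

### The job

The sawn turning blank stands loose in the V of the gate jig: clamp it there for centre drilling. Swing the jig's gate shut until it bears on the blank and beds it in the V, hook the wire loop of the draw latch over the keeper on the gate and draw it back snug under the keeper's lip, then press the handle all the way down flat, over centre, so that the latch stays locked when you let go. Push and press by feel with ordinary hand force, never ramming the gate or the handle, and leave the other things where they lie.

Things in the scene. Friction and masses are not known exactly. Their poses are not given: they have to be found in the camera images.
- jig: Fixed gate jig on the bench: plywood board 156 x 204 x 18 mm (x, y, z), two hardwood ears 56 mm wide, tops 60 mm over the bench, a V of two cleats between them. Origin: under the board's centre, on the bench. x points from the gate (robot side) to the V and back rail, y to the ear with the latch, z up. Its yaw varies.
- v_corner (a point): The inner corner of the 90 degree V that opens towards the gate, at mid-height of the blank: jig frame (43, 0, 36) mm. The blank's two slanting faces bed against the V's two faces.
- blank_mid (a point): The blank to be clamped: sawn eight-sided piece of wood with a cross on top, 67 x 59 x 36 mm, 0.12 kg, loose on the board; this point is at its centre, half-way up. Bedded in the V it lies at about (-2, 0) mm in the jig's x, y, a few mm either way as its sawn faces lie; it starts up to 7 mm short of that.
- gate (a joint): Angle of the gate about its upright hinge pin, rad. About 0: parallel to the jig's y axis and bearing on the bedded blank (-0.03 to 0.04, it depends on the blank and the push); grows as the free end swings out towards the robot. Starts 0.25 to 0.5. A stiff hinge (about 2 N at the gate's middle) that stays where it is left.
- gate_face (a point): Middle of the gate's outer face (towards the robot), 36 mm over the bench, straight in front of the blank; place to push along the jig's +x. The gate is a wooden bar 34 x 184 mm, from 20 to 52 mm over the bench, its hinge pin at the jig's (-27, -88) mm; this point is 40 mm outside and 88 mm along from the pin.
- keeper_seat (a point): Where the centre of the loop's bar lies when hooked, on the gate's free end; axes as the gate's (as the jig's at angle 0). Keeper: 20 mm wide (y); floor 4 mm under this point, reaching 18 mm to -x; lip on the +x side leaning 30 degrees over to -x, its tip 10 mm above and 1 mm to the -x side of this point: the bar passes it only if its centre comes down 5 mm or more (say 9) to -x.
- handle_pivot (a point): Axis of the handle's pivot (along the jig's y), jig frame (0, 70, 84) mm, on the ear at +y.
- latch_handle (a joint): Angle of the latch handle above flat, rad: 0 flat on its rest, locked; 1.57 upright. Flat, it points along the jig's +x. Starts 1.0 to 1.35; stays where it is left (friction about 1 N at its end), about 1.2 to 1.6 when the loop is snug. Dead centre is at about 0.19: pressing at the end takes 3 to 8 N before it; after it the loop's springs pull the handle down.
- handle_end (a point): Press point: middle of the upper face of the handle's black grip, 88 mm from the pivot axis and 8 mm above the pivot's level when flat. The handle is 20 mm wide and ends 8 mm beyond.
- loop_pivot (a point): Pin on the handle about which the loop turns, 26 mm from the handle's pivot (6 degrees below the handle's line).
- loop (a joint): Angle of the loop from the handle's line, rad: 0 when it points exactly opposite to the handle's direction, grows as it lifts; the loop stands (loop minus latch_handle) rad above level, pointing towards the gate. Starts 2.2 to 2.4. Stiff pivot (0.05 N m): the loop stays where it is left, and turns with the handle unless the lip holds it, so a slack loop lifts off the keeper.
- loop_bar (a point): Centre of the loop's cross bar (8 mm thick, 40 mm long, along y), 64 mm from loop_pivot, up to 12 mm more as its springs (5 N/mm) stretch. Two 6 mm wire legs run from its ends 46 mm towards the pivot, 38 mm over their outsides: pinch across both from above, 10 mm from the bar. The handle follows when the loop is pulled. Snug: on the keeper's floor, drawn to +x against the lip (about 8 N).
- offcut: Bystander: small wood off-cut 32 x 47 x 22 mm, lying on the jig's other ear. Origin at its underside, as for all bystanders.
- spare_blank: Bystander: taller eight-sided blank 66 x 65 x 53 mm, on the bench before the gate's hinge end.
- wax_tin: Bystander: round tin, 67 mm wide, 32 mm tall, on the bench behind the jig.
- tape_measure: Bystander: tape measure 89 x 80 x 32 mm on the bench to the left.
- spanner: Bystander: open-ended spanner 62 x 151 x 8 mm on the bench to the left.
- blank: The same blank; origin at the centre of its underside, z up when it stands.

How it is judged (in metres and radians):
On the way, in this order (a step that is already met when the one before it is completed fails the run):
1. the gate is pushed shut and bears on the blank (contact force between gate and blank above 2 N), for 0.1 s.
2. the loop's bar lies on the keeper, snug under its lip, with the handle still up (x of loop_bar in the frame of keeper_seat between -0.004 and 0.004 m and z of loop_bar in the frame of keeper_seat between -0.004 and 0.005 m and value of joint latch_handle above 0.5 rad), for 0.2 s.
3. the handle is pressed flat with the loop still hooked (x of loop_bar in the frame of keeper_seat between -0.004 and 0.004 m and z of loop_bar in the frame of keeper_seat between -0.004 and 0.005 m and value of joint latch_handle below 0.03 rad), for 0.2 s.
At the end, for the whole second after the job is handed in: The handle is flat (within 0.03 rad of its rest), the loop's bar lies hooked in the keeper (within 4 mm of keeper_seat in the gate's x, at most 4 mm below and 5 mm above it), and the gate squeezes the blank, upright (within 0.1 rad) and at rest, with more than 30 N (all of step 3 and contact force between gate and blank above 30 N and linear speed of blank below 0.02 m/s and angle between blank's own z axis and vertical below 0.1 rad); the robot touches nothing.
It fails at once if the gate is rammed: pushed with more than 40 N (contact force between the fingers and gate above 40 N).
It fails at once if the handle is forced: pressed with more than 40 N while it is coming down (below 0.6 rad) (value of joint latch_handle below 0.6 rad and contact force between the fingers and latch_handle above 40 N).
It fails at once if the blank is tipped (angle between blank's own z axis and vertical above 0.35 rad).
It fails at once if another thing is moved by more than 20 mm (distance of any of offcut, spare_blank, wax_tin, tape_measure, spanner from where it was at the start of the episode above 0.02 m).
It also fails if it takes over 67 s, if anything falls off the work surface, if the arm or the gripper's body presses on something with over 40 N, if the wrist force passes 120 N, or if a joint passes its speed limit or range.

### The arm

A 6-joint arm with a two-finger parallel gripper is mounted at the origin on a cart in front of the work surface, level with it; the furniture and walls round the work are solid. World frame = base frame: x ahead of the robot, y to its left, z up, the work surface at z = 0. Lengths are in mm, angles in rad, forces in N, time in s.
With the tool pointing down it reaches from about 350 to 775 mm from the base axis. Payload 7.3 kg.
Tool frame: the origin (TCP) lies at the very end of the fingers, on their centre line; the grasp point (between the pads) lies 19 mm behind it (bot.grip_point_offset is the distance from the TCP to the grasp point, in mm); z points along the fingers, y is the line along which they close (so a half turn about z gives the same grasp; the last joint's range is limited). The gripper opens to 92 mm and grips with 3 to 60 N. Pads are 19 mm wide; open, the fingers measure 130 mm over their backs; the gripper's body (75 mm by 190 mm) begins 47 mm behind the grasp point.
Start: joints at [1.111, 0.342, 1.524, -0, 1.275, -0.146], TCP at [162.04, 499.388, 226.741] pointing down, gripper open.
Joint ranges: [-2.53, 2.53], [-0.77, 2.02], [0.04, 2.7], [-1, 4.14], [0.28, 2.66], [-3.11, 3.11]. Speed limits (rad/s): [2.57, 2.57, 3.14, 3.14, 3.14, 3.14].

### API

Orientations are given as [roll, pitch, yaw] about the fixed x, y, z axes, in that order (R = Rz(yaw) Ry(pitch) Rx(roll)).
In Python, from plant import bot gives the robot as it stands. The module is installed in compiled form; this text tells all that it offers.
- The arm moves only by the shell command python3 -m jog 'ROWS' [OPENING]. ROWS is JSON, a list of rows, each a list of 6 numbers: the shift along the tool's x, y, z in mm, then the turn, a rotation vector about the tool's x, y, z in rad. In form: [[dx, dy, dz, rx, ry, rz], ...]. A call has 1 to 12 rows; each row shifts and turns the commanded pose from where the row before left it, along the tool's axes as they then stand; what a row does not reach is not made up. A row lasts 1/10 s, in which the tool goes at most 50 mm and 8.59 degrees, less where a joint would pass 70% of its speed; a pose out of reach is approached as far as the arm can. A call with a gripper value outside its range is refused whole. OPENING is the opening in per cent of the stroke, from 0 (shut) to 100 (fully open), set as the call begins (- or left out, the last holds). The fingers move at their own pace and stop on an object; the grip force is fixed at half the most. Time passes only in rows, so rows that do not move let the fingers close. It gives the time, the measured TCP pose, the force, the opening and the grip force at its end, in the units of the state.
- bot.get_obs(): the state, without advancing time (a new reading comes with each control period).
- bot.capture(name): name is "scene" or "side" or "wrist"; returns the picture (384x512x3 uint8, red, green, blue); there is no depth.
- bot.camera_model(name): a dict with "fx", "fy", "cx", "cy" (pixels), "position" and "orientation" of the camera in the world; the wrist camera has in their place "T_tool_cam" (4x4, takes a point from camera to tool coordinates, whose origin is the TCP and whose axes are the flange's). Camera axes: x right, y down, z forward; pixel columns grow to the right and rows downward; lengths in mm; the calibration is good to about 2 mm. A picture is of the moment at which its call begins: read the wrist's pose just before it. camera_model takes no time and is no camera call.
- bot.close_job(): hands the job in; it is judged then, once.
Trained networks look in the newest picture that a camera, given by its name, has taken for a name from the list of things; names that differ only in an ending like _2 or _b are one class to them, and where a whole thing is asked for, a point or a joint stands for the part that bears it (a point fixed in the world has none). Each returns a list of dicts, best first, with "p" (0 to 1); they miss things now and then, are a little off and sometimes report something else, mostly with a low value. They report only what shows in the picture. A call takes as long as a camera call.
- bot.outline_of(target, camera): "mask" (384x512 bool, what is visible of it) and "pixel" ([column, row] in pixels, amid what is visible of it).
The state is a dict: "time": time; "joint_positions": joint angles; "dq": joint speeds; "tau": joint torques, N m; "tool_pos": TCP position; "tcp_rot": TCP orientation; "contact_force": force on the tool from outside, world axes, zero at the start; "moment": the same for the moment, N m; "grip_width": finger opening in mm; "finger_force": force on a finger pad.
Only numpy, scipy, OpenCV 4.12 (cv2) and the standard library are available. Lean on these libraries where they do the work, as an engineer would, in place of code of your own. Each camera call takes 0.05 s, during which the arm holds its last target. There are 200 camera calls.

## Working session

There is one attempt and no reset: what is moved stays moved. The work goes in short steps, Python scripts to look and compute and a shell command to move; the robot and the scene stay as the last step left them, time stands still between calls to the robot, and variables do not carry over. Pictures are saved under pics/ and viewed, at most 10 in all, crops included, and the job is handed in when it is done.

```bash
mkdir -p pics; python3 - <<'E'
from plant import bot
import cv2
import numpy as np
o=bot.get_obs();print({k:np.round(v,3).tolist() for k,v in o.items()})
ims=[]
for c in ["scene","side"]:
    im=bot.capture(c);cv2.imwrite(f"pics/{c}0.png",im[:,:,::-1])
    print(c,{k:np.round(v,3).tolist() for k,v in bot.camera_model(c).items()})
    for t in ["jig","blank","gate","keeper_seat","latch_handle","handle_end","loop","loop_bar","loop_pivot","gate_face","blank_mid","handle_pivot","v_corner","offcut","spare_blank"]:
        r=bot.outline_of(t,c)
        print(c,t,[(round(x["p"],2),np.round(x["pixel"]).tolist(),int(x["mask"].sum())) for x in r[:2]])
print(bot.camera_model("wrist"))
E
```

```text
{'time': 0.0, 'joint_positions': [1.111, 0.343, 1.525, -0.0, 1.275, -0.146], 'dq': [-0.001, 0.0, 0.001, 0.0, 0.002, -0.001], 'tau': [0.001, -43.124, -24.423, 0.072, 0.056, -0.0], 'tool_pos': [161.864, 498.998, 226.039], 'tcp_rot': [-3.14, -0.0, 2.828], 'contact_force': [0.765, 0.352, -0.464], 'moment': [0.006, -0.022, -0.051], 'finger_force': 0.0, 'grip_width': 91.531}
scene {'fx': 496.699, 'fy': 496.699, 'cx': 263.397, 'cy': 184.519, 'position': [-3.29, -746.982, 928.98], 'orientation': [-2.342, -0.009, -0.634]}
scene jig [(0.77, [304.0, 256.0], 5445), (0.59, [282.0, 260.0], 1624)]
scene blank [(0.57, [312.0, 243.0], 666)]
scene gate [(0.84, [287.0, 253.0], 1569)]
scene keeper_seat [(0.96, [286.0, 259.0], 1462)]
scene latch_handle [(0.73, [309.0, 192.0], 354), (0.56, [284.0, 259.0], 1490)]
scene handle_end [(0.75, [304.0, 190.0], 330), (0.64, [312.0, 243.0], 639)]
scene loop [(0.43, [300.0, 189.0], 101), (0.31, [284.0, 258.0], 1609)]
scene loop_bar [(0.63, [303.0, 192.0], 91)]
scene loop_pivot [(0.85, [308.0, 192.0], 438)]
scene gate_face [(0.86, [285.0, 256.0], 1561)]
scene blank_m
[... 969 characters left out ...]
gate_face [(0.61, [273.0, 179.0], 385)]
side blank_mid [(0.6, [251.0, 172.0], 184)]
side handle_pivot [(0.64, [250.0, 178.0], 1898)]
side v_corner [(0.89, [247.0, 177.0], 1896)]
side offcut []
side spare_blank [(0.75, [293.0, 167.0], 260)]
{'fx': 343.98527287174693, 'fy': 343.98527287174693, 'cx': 250.14140415759107, 'cy': 189.36575198848098, 'T_tool_cam': array([[-3.62085428e-04, -9.69036331e-01, -2.46917919e-01,
         6.74130281e+01],
       [ 9.99999474e-01, -1.13878302e-04, -1.01950084e-03,
         5.46139887e-01],
       [ 9.59814759e-04, -2.46918158e-01,  9.69035862e-01,
        -1.58430363e+02],
       [ 0.00000000e+00,  0.00000000e+00,  0.00000000e+00,
         1.00000000e+00]])}
```

```bash
python3 - <<'E'
import cv2
a=cv2.imread("pics/scene0.png")[150:320,220:400]
cv2.imwrite("pics/sc.png",cv2.resize(a,None,fx=3.5,fy=3.5,interpolation=cv2.INTER_CUBIC))
a=cv2.imread("pics/side0.png")
cv2.imwrite("pics/si.png",a)
E
```

```text
(no output)
```

View pics/sc.png

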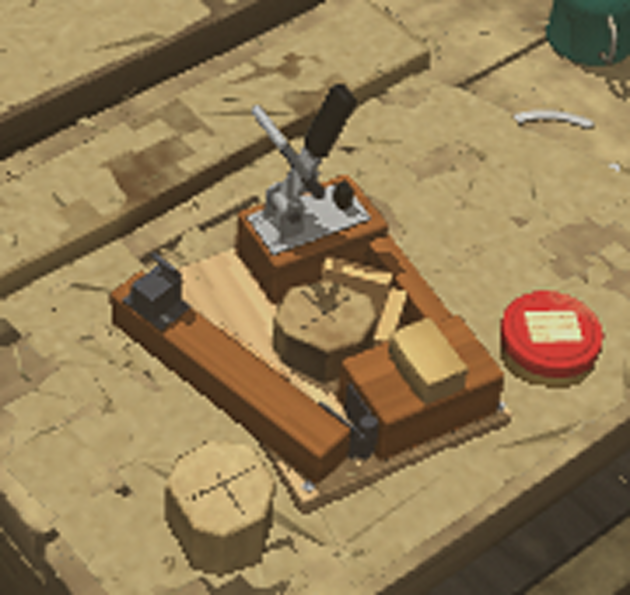

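View pics/si.png

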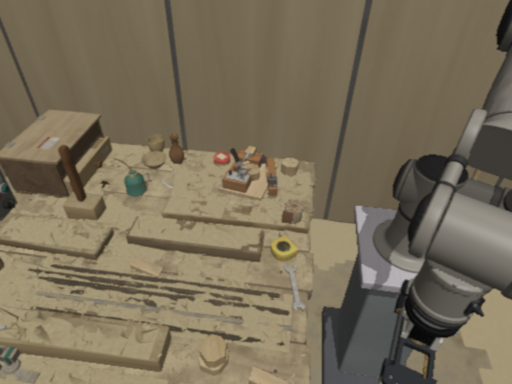

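```bash
cat > h.py <<'E'
import numpy as np,cv2
from scipy.spatial.transform import Rotation as R
from plant import bot
def cam(name,obs=None):
    m=bot.camera_model(name);K=np.array([[m['fx'],0,m['cx']],[0,m['fy'],m['cy']],[0,0,1]])
    if name=="wrist":
        o=obs or bot.get_obs();T=np.eye(4);T[:3,:3]=R.from_euler('xyz',o['tcp_rot']).as_matrix();T[:3,3]=o['tool_pos'];T=T@np.array(m['T_tool_cam'])
        return K,T[:3,:3],T[:3,3]
    return K,R.from_euler('xyz',m['orientation']).as_matrix(),np.array(m['position'])
def ray(c,px,z):
    K,r,p=c;d=r@np.linalg.solve(K,[px[0],px[1],1]);return p+d*(z-p[2])/d[2]
def proj(c,P):
    K,r,p=c;q=(np.atleast_2d(P)-p)@r@K.T;return q[:,:2]/q[:,2:]
E
python3 - <<'E'
from h import *
c=cam("scene")
f=lambda x,y,z:ray(c,(220+x/3.5,150+y/3.5),z)
a=f(308,506,18);b=f(508,410,18);print(a,b,np.linalg.norm(a-b))
d=b-a;yaw=np.arctan2(d[1],d[0]);x=np.array([np.cos(yaw),np.sin(yaw)]);y=np.array([-x[1],x[0]])
print("yaw",yaw,"org",a[:2]+78*x+102*y)
E
```

```text
[ 435.4604807  -326.25273511   18.        ] [ 586.17060117 -346.55923233   18.        ] 152.0720034724733
yaw -0.13393217100774343 org [ 526.38222695 -235.58170303]
```

The scene shows the jig with its gate ajar and keeper at about (262,230). The latch handle is raised at (315,182), the loop sticks up, and the spare blank is at (281,292). Next I move over it for a look with the wrist camera.

```bash
python3 -m jog '[[-40,-21.5,-8],[-40,-21.5,-8]]' 2>&1 | tail -3; python3 -m jog '[[-40,-21.5,-8,0,0,0],[-40,-21.5,-8,0,0,0],[-40,-21.5,-8,0,0,0],[-40,-21.5,-8,0,0,0],[-40,-21.5,-8,0,0,0],[-40,-21.5,-8,0,0,0],[-40,-21.5,-8,0,0,0],[-40,-21.5,-8,0,0,0],[-40,-21.5,-8,0,0,0],[-20,-42,0,0,0,0],[-20,-42,0,0,0,0],[-20,-42,0,0,0,0]]' 100; python3 -m jog '[[-20,-42,0,0,0,0],[-20,-42,0,0,0,0],[-20,-42,0,0,0,0],[-20,-42,0,0,0,0],[-20,-42,0,0,0,0],[-20,-42,0,0,0,0],[0,0,0,0,0,-0.09],[0,0,0,0,0,-0.09],[0,0,0,0,0,0]]'
```

```text
schema error: expected 6 numbers
time: 2.8
tool_pos: [463.0, 64.0, 298.7]
tcp_rot: [3.141, 0.0, 2.828]
contact_force: [-0.1, 0.2, -0.8]
grip_width: 91.7
finger_force: 0.0
time: 3.7
tool_pos: [499.2, -211.4, 298.4]
tcp_rot: [3.141, -0.0, 3.008]
contact_force: [0.2, 0.2, -0.2]
grip_width: 92.0
finger_force: 0.0
```

```bash
python3 - <<'E'
from h import *
c=cam("wrist");im=bot.capture("wrist")
cv2.imwrite("pics/w0.png",im[:,:,::-1])
a=im[:,:,::-1].copy()
for t in ["blank","gate","latch_handle","loop","loop_bar","jig"]:
    r=bot.outline_of(t,"wrist")
    print(t,[(round(x["p"],2),np.round(x["pixel"]).tolist(),int(x["mask"].sum())) for x in r[:2]])
x=np.array([np.cos(.134),-np.sin(.134)]);y=np.array([-x[1],x[0]])
for P in [(-78,-102,18),(78,-102,18),(78,102,18),(-78,102,18),(0,70,84),(43,0,54)]:
    w=np.array([*(np.array([526.4,-235.6])+P[0]*x+P[1]*y),P[2]]);q=proj(c,w)[0];print(P,q.round(1));cv2.drawMarker(a,(int(q[0]),int(q[1])),(255,255,0),0,8)
cv2.imwrite("pics/w0m.png",cv2.resize(a,(800,600),interpolation=cv2.INTER_CUBIC))
E
```

```text
blank [(0.96, [234.0, 177.0], 2077), (0.3, [301.0, 216.0], 1531)]
gate [(0.71, [232.0, 117.0], 4463)]
latch_handle [(0.75, [300.0, 217.0], 1538)]
loop [(0.94, [308.0, 203.0], 656), (0.72, [250.0, 164.0], 18613)]
loop_bar [(0.6, [303.0, 202.0], 456), (0.52, [230.0, 118.0], 4573)]
jig []
(-78, -102, 18) [152. 118.]
(78, -102, 18) [160.  234.8]
(78, 102, 18) [309.8 234.8]
(-78, 102, 18) [315.1 118. ]
(0, 70, 84) [294.  191.7]
(43, 0, 54) [233.3 219.2]
```

View pics/w0m.png

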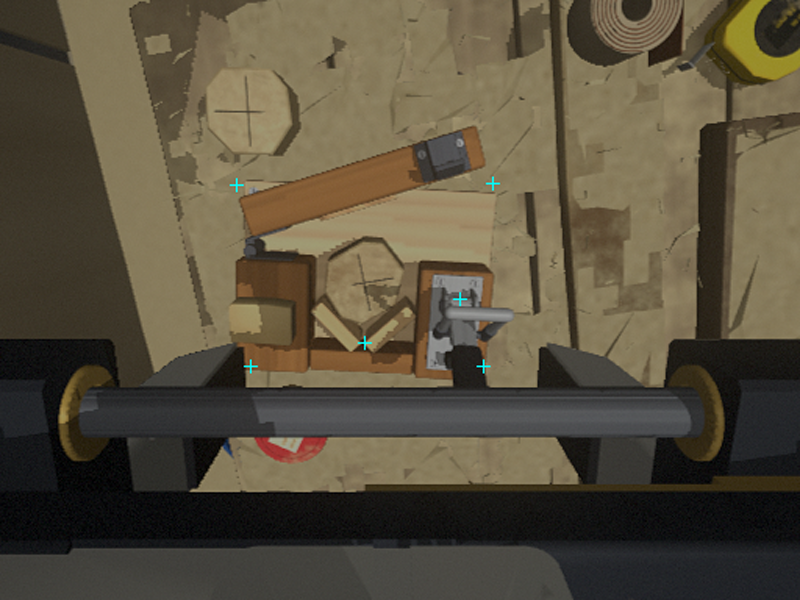

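The markers land near the jig, but its true yaw is about 0.05 rad more negative. The keeper is at about (443,157) in this view, the blank at (365,282) and the loop bar at (480,314), so I zoom in for a precise fit.

```bash
python3 - <<'E'
import cv2
a=cv2.imread("pics/w0.png")[75:250,140:340]
cv2.imwrite("pics/w0z.png",cv2.resize(a,None,fx=4,fy=4-0.6,interpolation=cv2.INTER_CUBIC))
E
```

```text
(no output)
```

View pics/w0z.png

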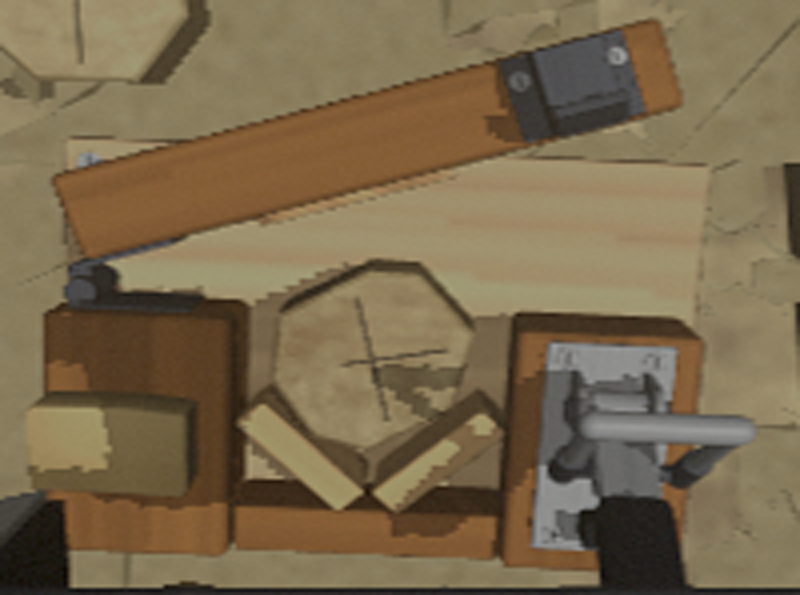

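```bash
cat > fit.py <<'E'
from h import *
from scipy.optimize import least_squares
def jigT(p,P): return np.c_[(np.atleast_2d(P)@R.from_euler('z',p[2]).as_matrix().T)+[p[0],p[1],0]]
def gate(g,P): return (np.atleast_2d(P)-[-27,-88,0])@R.from_euler('z',g).as_matrix().T+[-27,-88,0]
def lp(h): a=h-np.radians(6);return np.array([26*np.cos(a),70,84+26*np.sin(a)])
def bar(h,l,L=64):
    e=l-h; return lp(h)+L*np.array([-np.cos(e),0,np.sin(e)])
def end(h): return np.array([0,70,84])+88*np.array([np.cos(h),0,np.sin(h)])+8*np.array([-np.sin(h),0,np.cos(h)])
E
python3 - <<'E'
from fit import *
K,r,p=cam("wrist");cw=(K,r,p);cs=cam("scene")
W=lambda x,y:(140+x/4,75+y/3.4); S=lambda x,y:(220+x/3.5,150+y/3.5)
G=[(-67,-92,52),(-67,92,52),(-33,92,52),(-33,-92,52)]
gpx=[W(55,178),W(655,20),W(682,103),W(87,258)]
B=[(-78,-102,18),(-78,102,18)];bpx=[W(68,138),W(708,166)]
def res(q,full=False):
    a=proj(cw,jigT(q,gate(q[3],G)))-gpx; b=proj(cw,jigT(q,B))-bpx
    return np.r_[a.ravel(),b.ravel()]
s=least_squares(res,[526,-235,-.18,.3],x_scale=[10,10,.1,.1]);print(s.x.round(3),res(s.x).round(1))
q=s.x
print("scene preds crop", [((proj(cs,jigT(q,P))[0]-[220,150])*3.5).round() for P in [(-78,-102,18),(78,-102,18),(-78,-102,0)]],[((proj(cs,jigT(q,gate(q[3],P)))[0]-[220,150])*3.5).round() for P in G])
bp=[W(590,428),W(745,430)]
def r2(v):
    c=bar(*v);P=[c-[0,20,0],c+[0,20,0]]
    w=proj(cw,jigT(q,P))-bp
    e=proj(cs,jigT(q,end(v[0])))-S(338,105)
    b=proj(cs,jigT(q,c))-S(277,132)
    return np.r_[w.ravel(),b.ravel(),e.ravel()*.5]
s=least_squares(r2,[1.2,2.3]);print(s.x,s.fun.round(1));v=s.x
print("bar jig",bar(*v),"end",end(v[0]))
c=bar(*v)
print("scene bar ends", ((proj(cs,jigT(q,[c-[0,20,0],c+[0,20,0],end(v[0]),[0,70,84]]))-[220,150])*3.5).round())
E
```

```text
[ 5.26853e+02 -2.29389e+02 -1.89000e-01  3.47000e-01] [-4.3 -0.6 -1.  -1.9 -0.2  3.4 -2.1  3.7  2.7 -2.5  5.5 -1.7]
scene preds crop [array([291., 497.]), array([503., 409.]), array([289., 513.])] [array([318., 460.]), array([105., 294.]), array([142., 267.]), array([355., 428.])]
[0.63324651 1.64807462] [ 0.6 -0.4  5.   1.3 -3.2  0.1  4.5  0.3]
bar jig [-11.32469631  70.         151.47175362] end [ 66.20361266  70.         142.52419731]
scene bar ends [[281. 153.]
 [251. 113.]
 [370. 107.]
 [275. 199.]]
```

```bash
cat > f1.py <<'E'
from fit import *
import json
o=bot.get_obs();cw=cam("wrist");cs=cam("scene")
W=lambda x,y:(140+x/4,75+y/3.4); S=lambda x,y:(220+x/3.5,150+y/3.5)
gpx=[W(55,178),W(655,20),W(682,103),W(87,258)]
B=[(-78,-102,18),(-78,102,18)];bpx=[W(68,138),W(708,166)]
def G(d):return [(-67,-92+d,52),(-67,92+d,52),(-33,92+d,52),(-33,-92+d,52)]
def res(q):
    a=proj(cw,jigT(q,gate(q[3],G(q[4]))))-gpx; b=proj(cw,jigT(q,B))-bpx
    s=proj(cs,jigT(q,[(-78,-102,18),(78,-102,18)])+[q[5],q[6],0])-[S(308,506),S(508,410)]
    return np.r_[a.ravel(),b.ravel(),s.ravel(),q[5]/2,q[6]/2]
s=least_squares(res,[526,-235,-.18,.3,0,0,0],x_scale=[10,10,.1,.1,5,1,1]);print(s.x.round(3),s.fun.round(1))
q=s.x
bp=[W(590,428),W(745,430)]
def r2(v):
    c=bar(*v);P=[c-[0,20,0],c+[0,20,0]]
    w=proj(cw,jigT(q,P))-bp
    b=proj(cs,jigT(q,c)+[q[5],q[6],0])-S(277,132)
    e=proj(cs,jigT(q,end(v[0]))+[q[5],q[6],0])-S(330,105)
    return np.r_[w.ravel(),b.ravel(),e.ravel()*.5]
for st in ([.7,1.7],[1.2,2.3]):
    s=least_squares(r2,st);print(s.x,s.fun.round(1));v=s.x
c=bar(*v)
print("bar jig",c,"end",end(v[0]))
print("scene bar ends", ((proj(cs,jigT(q,[c-[0,20,0],c+[0,20,0],end(v[0]),[0,70,84]])+[q[5],q[6],0])-[220,150])*3.5).round())
print("wrist crop pivot,looppivot,end,barends",(proj(cw,jigT(q,[[0,70,84],lp(v[0]),end(v[0]),c-[0,20,0],c+[0,20,0]]))-[140,75])*[4,3.4])
E
python3 f1.py
```

```text
[ 5.27986e+02 -2.34946e+02 -1.85000e-01  3.48000e-01  8.40100e+00
  1.00400e+00 -8.26000e-01] [-2.3 -0.7  0.9 -3.   1.8  2.4  0.   3.5 -1.7 -0.7  1.  -0.5 -2.1 -1.
  1.4  1.   0.5 -0.4]
[1.09435428 2.16713861] [-3.8 -0.6  2.1  1.  -2.4 -1.3  1.  -0.7]
[1.0943557  2.16714042] [-3.8 -0.6  2.1  1.  -2.4 -1.3  1.  -0.7]
bar jig [-16.29764657  70.         161.95766357] end [ 33.24941824  70.         165.86865204]
scene bar ends [[284. 148.]
 [254. 108.]
 [337. 100.]
 [284. 204.]]
wrist crop pivot,looppivot,end,barends [[615.60689658 410.71839609]
 [621.13194566 472.48083953]
 [647.30490578 609.67421262]
 [574.95801558 425.87363282]
 [753.44272322 433.34731047]]
```

```bash
cat >> fit.py <<'E'
def totool(q,P,o=None):
    "needed shift in tool axes (current) for TCP to go to jig point P (mm)"
    o=o or bot.get_obs();M=R.from_euler('xyz',o['tcp_rot']).as_matrix()
    return M.T@(jigT(q,P)[0]-o['tool_pos'])
def tojig(q,p): return R.from_euler('z',-q[2]).apply(np.array(p)-[q[0],q[1],0])
Q=np.array([527.986,-234.946,-.185])
E
python3 - <<'E'
from fit import *
cw=cam("wrist")
print("spare",tojig(Q,ray(cw,(160,72),53)))
print("blank top",tojig(Q,ray(cw,(140+373/4,75+358/3.4),54)))
print("tcp jig",tojig(Q,bot.get_obs()['tool_pos']))
print("keeper",tojig(Q,ray(cw,(140+585/4,75+85/3.4),58)))
r,j=None,bot.get_obs()
# in tool axes after yaw turn to pi+Q[2]
j['tcp_rot']=[np.pi,0,np.pi+Q[2]]
print(totool(Q,[-140,5,30],j))
E
```

```text
spare [-126.92440185  -86.46854166   53.        ]
blank top [-7.50549235e+00 -2.38147405e-02  5.40000000e+01]
tcp jig [-32.66686838  18.65985933 298.80810934]
keeper [-103.83131234   56.03759627   58.        ]
[107.33313162 -13.65985933 268.80810934]
```

```bash
python3 -m jog '[[0,0,0,0,0,0.051],[36,-4.5,10,0,0,0],[36,-4.5,10,0,0,0],[35,-4.5,10,0,0,0],[0,0,40,0,0,0],[0,0,45,0,0,0],[0,0,45,0,0,0],[0,0,45,0,0,0],[0,0,38,0,0,0],[0,0,20,0,0,0],[0,0,0,0,0,0]]' 0; python3 - <<'E'
from fit import *
print(tojig(Q,bot.get_obs()['tool_pos']))
E
```

```text
time: 5.15
tool_pos: [390.2, -203.3, 33.6]
tcp_rot: [3.139, -0.005, 2.957]
contact_force: [-0.5, -0.4, 0.6]
grip_width: 8.6
finger_force: 0.0
[-141.25437787    5.76676463   33.55256232]
```

```bash
python3 -m jog '[[-8,0,-3,0,0,0],[-8,0,0,0,0,0],[-7,0,0,0,0,0],[-5,0,0,0,0,0],[-5,0,0,0,0,0],[-5,0,0,0,0,0],[-4,0,0,0,0,0],[-4,0,0,0,0,0],[-3,0,0,0,0,0],[0,0,0,0,0,0]]' 0
```

```text
time: 6.15
tool_pos: [440.4, -213.8, 38.7]
tcp_rot: [-3.141, 0.001, 2.957]
contact_force: [-0.7, 1.8, 0.1]
grip_width: 0.4
finger_force: 0.4
```

```bash
python3 -m jog '[[-3,0,0,0,0,0],[-2,0,0,0,0,0],[-2,0,0,0,0,0],[0,0,0,0,0,0]]' 0
```

```text
time: 6.55
tool_pos: [447.0, -214.9, 38.7]
tcp_rot: [-3.142, 0.0, 2.957]
contact_force: [-1.0, 0.9, -0.6]
grip_width: 0.5
finger_force: 0.7
```

```bash
for i in 1 2; do python3 -m jog '[[-1.5,0,0,0,0,0],[-1,0,0,0,0,0],[0,0,0,0,0,0]]' 0 | sed -n 2,4p; done
```

```text
tool_pos: [449.2, -215.3, 38.7]
tcp_rot: [3.142, 0.0, 2.957]
contact_force: [-1.4, 2.1, 0.5]
tool_pos: [450.8, -215.1, 38.6]
tcp_rot: [3.141, -0.002, 2.957]
contact_force: [-4.6, 3.6, 1.6]
```

```bash
for i in 1 2 ; do python3 -m jog '[[-1.5,0,0,0,0,0],[-1,0,0,0,0,0],[0,0,0,0,0,0]]' 0 | sed -n 2,4p; done; python3 - <<'E'
from fit import *
print(tojig(Q,bot.get_obs()['tool_pos']))
E
```

```text
tool_pos: [452.7, -215.1, 38.4]
tcp_rot: [3.14, -0.004, 2.957]
contact_force: [-5.3, 5.2, 2.7]
tool_pos: [452.9, -215.0, 38.4]
tcp_rot: [3.139, -0.008, 2.958]
contact_force: [-15.2, 4.9, 10.4]
[-77.514754     5.79031843  38.38363923]
```

```bash
python3 -m jog '[[-1,0,0,0,0,0],[0,0,0,0,0,0],[0,0,0,0,0,0]]' 0 | sed -n 2,4p; python3 -m jog '[[6,0,0,0,0,0],[30,0,0,0,0,0],[40,0,-10,0,0,0],[0,0,-45,0,0,0],[0,0,-45,0,0,0],[0,0,-45,0,0,0],[0,0,-45,0,0,0],[-30,-20,-10,0,0,0],[-30,-20,0,0,0,0],[0,0,0,0,0,0]]' 100; python3 - <<'E'
from fit import *
print(tojig(Q,bot.get_obs()['tool_pos']))
cw=cam("wrist");im=bot.capture("wrist")
cv2.imwrite("pics/w1.png",im[:,:,::-1])
for t in ["blank","gate","loop","latch_handle"]:
    r=bot.outline_of(t,"wrist")
    print(t,[(round(x["p"],2),np.round(x["pixel"]).tolist(),int(x["mask"].sum())) for x in r[:2]])
for P in [(-78,-102,18),(-78,102,18),(-67,96,52),(0,70,84),(-50,70,80)]: print(P,proj(cw,jigT(Q,P)).round(1))
E
```

```text
tool_pos: [452.9, -215.0, 38.4]
tcp_rot: [3.139, -0.01, 2.958]
contact_force: [-18.2, 5.3, 13.4]
time: 9.05
tool_pos: [437.4, -256.5, 239.4]
tcp_rot: [-3.139, 0.005, 2.956]
contact_force: [-1.0, 0.6, -0.7]
grip_width: 76.1
finger_force: 0.0
[-85.04288426 -37.87682277 239.41442958]
blank [(0.7, [284.0, 230.0], 1638)]
gate [(0.82, [292.0, 199.0], 6245)]
loop []
latch_handle [(0.62, [293.0, 197.0], 6378)]
(-78, -102, 18) [[193.4 169.1]]
(-78, 102, 18) [[375.2 169. ]]
(-67, 96, 52) [[379.9 185.8]]
(0, 70, 84) [[359.  259.1]]
(-50, 70, 80) [[361.8 209.9]]
```

```bash
python3 - <<'E'
import cv2
a=cv2.imread("pics/w1.png")[150:300,180:400]
cv2.imwrite("pics/w1z.png",cv2.resize(a,None,fx=3.6,fy=3.6,interpolation=cv2.INTER_CUBIC))
E
```

```text
(no output)
```

View pics/w1z.png

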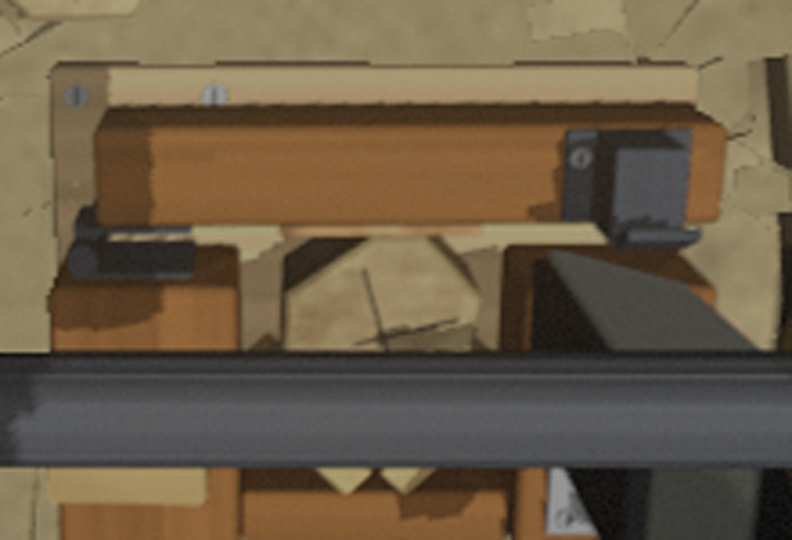

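```bash
python3 - <<'E'
from fit import *
cw=cam("wrist")
print("tip",tojig(Q,ray(cw,(362,212.8),90)),tojig(Q,ray(cw,(362,218),90)))
print("floorfront",tojig(Q,ray(cw,(361.8,190.8),76)))
print("gate outer top",tojig(Q,ray(cw,(300,184.7),52)))
j=bot.get_obs()
print(bar(1.094,2.167),j['tool_pos'])
for h in (1.2,1.3,1.4,1.5,1.6):
    p=lp(h);print(h,p, [ (x, round(84-0+0,1)) for x in []], p[0]-np.sqrt(64**2-(p[2]-80)**2))
E
```

```text
tip [-55.70592835  70.57459429  90.        ] [-50.5684693   70.98646914  90.        ]
floorfront [-73.37850135  73.36545961  76.        ]
gate outer top [-73.65295192  17.14356286  52.        ]
[-16.27781238  70.         161.95916519] [ 433.92437195 -252.63882812  238.63411572]
1.2 [ 11.90273069  70.         107.11547106] [] -46.069255903786335
1.3 [  9.53557016  70.         108.18828026] [] -47.92242194097551
1.4 [  7.07313337  70.         109.01940815] [] -49.969604562262234
1.5 [  4.54002416  70.         109.6005504 ] [] -52.203322727011916
1.6 [  1.96155254  70.         109.9259004 ] [] -54.61088319833532
```

The gate is shut against the bedded blank, with the keeper block at about (650,185) in the crop and its lip edge at about row 230. The loop is hidden by the finger, so I move across to look at it directly.

```bash
python3 -m jog '[[-8,35,-17,0,0,0],[-10,35,-17,0,0,0],[-10,35,-17,0,0,0],[0,0,0,0,0,0],[0,0,0,0,0,0],[0,0,0,0,0,0]]' 100; python3 - <<'E'
from fit import *
o=bot.get_obs();print(tojig(Q,o['tool_pos']));cw=cam("wrist",o);im=bot.capture("wrist")
for t in ["blank","gate","loop","loop_bar","latch_handle"]:
    r=bot.outline_of(t,"wrist")
    print(t,[(round(x["p"],2),np.round(x["pixel"]).tolist(),int(x["mask"].sum())) for x in r[:2]])
c=bar(1.094,2.167)
L=[(-78,102,18),(-67,70,52),(0,70,84),(-51,60,80),(-51,80,80),c-[0,20,0],c+[0,20,0],lp(1.094)]
a=im[:,:,::-1].copy()
x0,y0=200,100
a=cv2.resize(a[y0:y0+150,x0:x0+200],None,fx=4,fy=4,interpolation=cv2.INTER_CUBIC)
for P in L:
    p=proj(cw,jigT(Q,P))[0];print(P,p.round(1));cv2.drawMarker(a,tuple(int(v) for v in (p-[x0,y0])*4),(255,255,0),0,12)
cv2.imwrite("pics/w2.png",a)
E
```

```text
time: 9.9
tool_pos: [480.4, -155.5, 289.2]
tcp_rot: [-3.142, -0.001, 2.956]
contact_force: [-0.1, -0.0, 0.2]
grip_width: 92.2
finger_force: 0.0
[-61.4055057   69.38168264 289.15638852]
blank [(0.58, [194.0, 209.0], 2098), (0.26, [112.0, 223.0], 189)]
gate [(0.69, [196.0, 170.0], 4973), (0.26, [441.0, 32.0], 3672)]
loop []
loop_bar [(0.69, [247.0, 234.0], 413)]
latch_handle [(0.96, [249.0, 241.0], 1220)]
(-78, 102, 18) [276.1 144. ]
(-67, 70, 52) [250.4 157. ]
(0, 70, 84) [250.4 220.9]
(-51, 60, 80) [241.2 175.5]
(-51, 80, 80) [259.6 175.5]
[-16.27781238  50.         161.95916519] [227.8 233. ]
[-16.27781238  90.         161.95916519] [273. 233.]
[ 14.28157776  70.         105.72640183] [250.4 240.4]
```

View pics/w2.png

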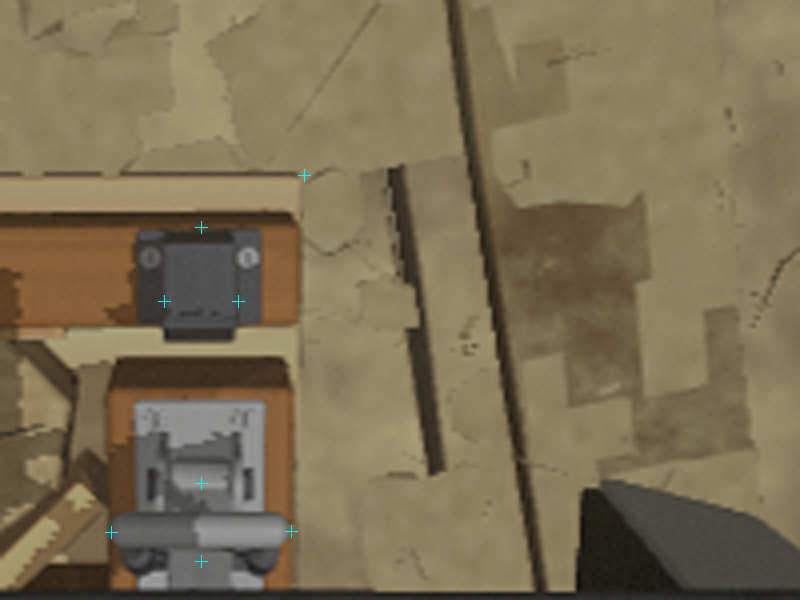

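```bash
python3 - <<'E'
from fit import *
o=bot.get_obs();cw=cam("wrist",o)
print("tip",tojig(Q,ray(cw,(250.4,181.8),90))[0],"lip far",tojig(Q,ray(cw,(250.4,185),90))[0],"floor front",tojig(Q,ray(cw,(250.4,161),76))[0], "gate outer",tojig(Q,ray(cw,(250.4,100+226/4),52))[0],"gate inner",tojig(Q,ray(cw,(280,100+326/4),52))[0])
print(totool(Q,[-12,70,141]))
E
python3 -m jog '[[-25,1,10,0,0,0],[-25,0,30,0,0,0],[0,0,45,0,0,0],[0,0,40,0,0,0],[0,0,22,0,0,0],[0,0,0,0,0,0],[0,0,0,0,0,0]]' 100
```

```text
tip -45.533435748075675 lip far -42.02054387293971 floor front -65.61768754015486 gate outer -66.85553852617818 gate inner -37.08887709433688
[-48.96345313   0.77163166 148.35959308]
time: 10.9
tool_pos: [530.8, -163.7, 143.2]
tcp_rot: [-3.142, 0.0, 2.956]
contact_force: [0.1, -0.2, 0.3]
grip_width: 91.5
finger_force: 0.0
```

```bash
python3 -m jog '[[0,0,0,0,0,0],[0,0,0,0,0,0],[0,0,0,0,0,0],[0,0,0,0,0,0],[0,0,0,0,0,0],[0,0,0,0,0,0],[0,0,0,0,0,0]]' 0
```

```text
time: 11.6
tool_pos: [530.5, -163.6, 142.8]
tcp_rot: [-3.141, 0.0, 2.957]
contact_force: [-2.6, -5.9, 2.6]
grip_width: 40.4
finger_force: 3.1
```

```bash
python3 -m jog '[[0,0,0,0,0,0],[0,0,0,0,0,0],[0,0,0,0,0,0]]' 0; python3 - <<'E'
from fit import *
o=bot.get_obs();print(tojig(Q,o['tool_pos']))
cs=cam("scene");im=bot.capture("scene")
a=cv2.resize(im[150:270,240:360,::-1],None,fx=5,fy=5,interpolation=cv2.INTER_CUBIC)
cv2.imwrite("pics/s2.png",a)
E
```

```text
time: 11.9
tool_pos: [530.3, -164.6, 142.9]
tcp_rot: [-3.14, 0.0, 2.957]
contact_force: [-2.1, -4.9, 1.3]
grip_width: 37.6
finger_force: 30.0
[-10.6448177   69.60783061 142.871504  ]
```

View pics/s2.png

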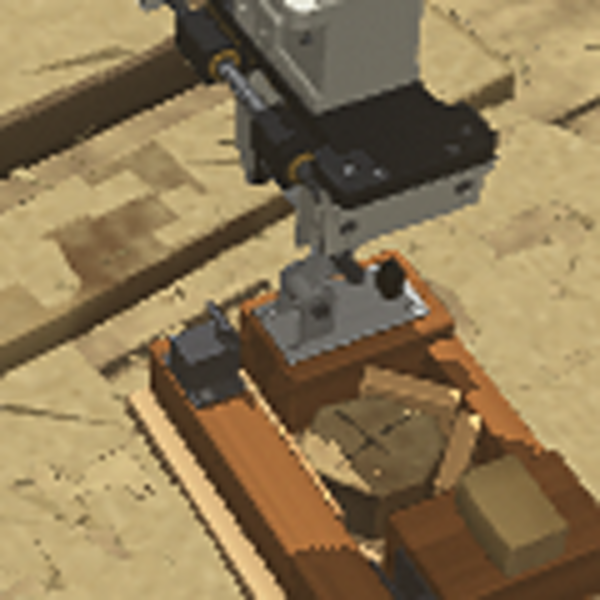

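The fingers hold both loop legs at 37.6 mm width with 30 N. Now I work out the arc over the lip.

```bash
cat > path.py <<'E'
from fit import *
def loope(x,z):
    d=np.hypot(x,z-84);ph=np.arctan2(z-84,x)%(2*np.pi)
    g=np.arccos((26**2+d*d-64**2)/(52*d));a=ph-g
    l=np.array([26*np.cos(a),84+26*np.sin(a)]);return np.arctan2(z-l[1],l[0]-x),a+.105
def tcp(x,z,th,s=10,k=10):
    e,h=loope(x,z);return np.array([x+s*np.cos(e)+k*np.sin(th),z-s*np.sin(e)-k*np.cos(th)]),h
def rows(wps):
    p,_=tcp(*wps[0])
    for i,w in enumerate(wps[1:]):
        q,h=tcp(*w);d=q-p;t=wps[i][2]
        # tool x axis=(-cos t,-sin t), z axis=(sin t,-cos t)
        print([round(-d[0]*np.cos(t)-d[1]*np.sin(t),1),0,round(d[0]*np.sin(t)-d[1]*np.cos(t),1),0,round(-(w[2]-t),3),0],"h",round(h,2),"bar",np.round(w[:2],1))
        p=q
E
python3 - <<'E'
from path import *
ph=np.radians(np.r_[np.linspace(102,168,11)]);d=np.linspace(80.8,62,11);th=np.linspace(0,.5,11)
rows([(d[i]*np.cos(ph[i]),84+d[i]*np.sin(ph[i]),th[i]) for i in range(11)])
print();rows([(-60.6,96.9,.5),(-59.5,92,.55),(-58,87,.6),(-57,83,.6),(-57,80,.6)])
E
```

```text
[np.float64(6.7), 0, np.float64(3.5), 0, np.float64(-0.05), 0] h 1.18 bar [-25.2 158.8]
[np.float64(6.3), 0, np.float64(3.9), 0, np.float64(-0.05), 0] h 1.22 bar [-32.8 153.7]
[np.float64(5.9), 0, np.float64(4.2), 0, np.float64(-0.05), 0] h 1.27 bar [-39.6 147.9]
[np.float64(5.4), 0, np.float64(4.5), 0, np.float64(-0.05), 0] h 1.31 bar [-45.5 141.4]
[np.float64(4.9), 0, np.float64(4.8), 0, np.float64(-0.05), 0] h 1.36 bar [-50.5 134.5]
[np.float64(4.5), 0, np.float64(5.0), 0, np.float64(-0.05), 0] h 1.41 bar [-54.5 127.2]
[np.float64(4.0), 0, np.float64(5.2), 0, np.float64(-0.05), 0] h 1.46 bar [-57.5 119.6]
[np.float64(3.5), 0, np.float64(5.4), 0, np.float64(-0.05), 0] h 1.5 bar [-59.5 112. ]
[np.float64(3.0), 0, np.float64(5.5), 0, np.float64(-0.05), 0] h 1.55 bar [-60.5 104.4]
[np.float64(2.5), 0, np.float64(5.5), 0, np.float64(-0.05), 0] h 1.6 bar [-60.6  96.9]

[np.float64(0.7), 0, np.float64(4.1), 0, -0.05, 0] h 1.6 bar [-59.5  92. ]
[np.float64(0.7), 0, np.float64(4.2), 0, -0.05, 0] h 1.61 bar [-58  87]
[np.float64(1.3), 0, np.float64(3.2), 0, -0.0, 0] h 1.64 bar [-57  83]
[np.float64(1.6), 0, np.float64(2.0), 0, -0.0, 0] h 1.69 bar [-57  80]
```

```bash
python3 -m jog '[[6.7,0,3.5,0,-0.05,0],[6.3,0,3.9,0,-0.05,0],[5.9,0,4.2,0,-0.05,0],[0,0,0,0,0,0]]' 0; python3 -m jog '[[5.4,0,4.5,0,-0.05,0],[4.9,0,4.8,0,-0.05,0],[4.5,0,5,0,-0.05,0],[4,0,5.2,0,-0.05,0],[0,0,0,0,0,0]]' 0; python3 - <<'E'
from path import *
o=bot.get_obs();print(tojig(Q,o['tool_pos']));print(tcp(-57.5,119.6,.35))
E
```

```text
time: 12.35
tool_pos: [511.9, -161.3, 130.4]
tcp_rot: [-3.139, 0.153, 2.956]
contact_force: [0.0, -5.5, -1.3]
grip_width: 37.7
finger_force: 30.0
time: 12.85
tool_pos: [498.8, -158.8, 107.3]
tcp_rot: [-3.14, 0.354, 2.956]
contact_force: [1.2, -7.1, -0.6]
grip_width: 37.5
finger_force: 30.0
[-42.66695304  69.43434044 107.29013193]
(array([-44.1995344 , 108.60823218]), np.float64(1.455656415572561))
```

```bash
python3 -m jog '[[3.5,0,5.4,0,-0.05,0],[3,0,5.5,0,-0.05,0],[2.5,0,5.5,0,-0.05,0],[0,0,0,0,0,0]]' 0; python3 - <<'E'
from path import *
o=bot.get_obs();print(tojig(Q,o['tool_pos']));print(tcp(-60.6,96.9,.5))
cw=cam("wrist",o);im=bot.capture("wrist")
cv2.imwrite("pics/w3.png",cv2.resize(im[:,:,::-1],(768,576),interpolation=cv2.INTER_CUBIC))
for P in [(-60.6,50,96.9),(-60.6,90,96.9),(-48,60,90),(-48,80,90),(-65,60,76),(-65,80,76)]: print(P,(proj(cw,jigT(Q,P))[0]*1.5).round(1))
E
```

```text
time: 13.25
tool_pos: [497.3, -159.7, 94.4]
tcp_rot: [3.132, 0.491, 2.955]
contact_force: [5.3, 3.7, -0.3]
grip_width: 37.4
finger_force: 30.0
[-44.03115001  68.31322084  94.36701841]
(array([-46.01480369,  90.15825298]), np.float64(1.5964044148832235))
(-60.6, 50, 96.9) [313.5 333.8]
(-60.6, 90, 96.9) [444.5 333.3]
(-48, 60, 90) [348.3 343.7]
(-48, 80, 90) [408.6 343.5]
(-65, 60, 76) [348.  277.4]
(-65, 80, 76) [408.6 277.2]
```

View pics/w3.png

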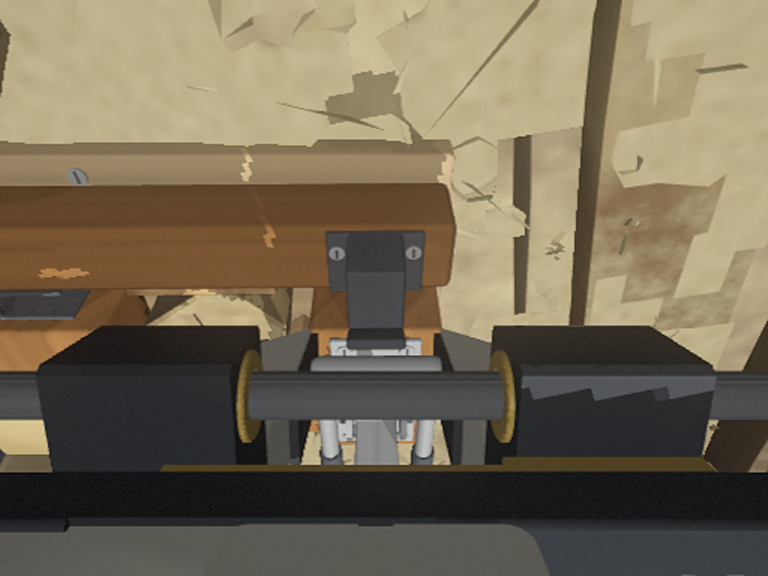

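```bash
python3 - <<'E'
from path import *
o=bot.get_obs();print(tojig(Q,o['tool_pos']),o['tcp_rot'][1],o['contact_force'])
o['tool_pos']=[497.3,-159.7,94.4];o['tcp_rot']=[3.132,.491,2.955]
K,r,p=cam("wrist",o);cw=(K,r,p)
for row in (365,):
  d=r@np.linalg.solve(K,[376.5/1.5,row/1.5,1])
  for dep in (140,145,150,155,160,165,170): print(dep,tojig(Q,p+d*dep).round(1),"width px",round(40/dep*344*1.5,1))
  c=tojig(Q,p);print("cam",c)
E
```

```text
[-43.80889887  68.3827473   94.54665387] 0.48979946801054464 [ 3.9948639   2.2301092  -0.79669009]
140 [-67.4  69.  114.5] width px 147.4
145 [-63.4  69.1 111.4] width px 142.3
150 [-59.5  69.1 108.2] width px 137.6
155 [-55.5  69.2 105.1] width px 133.2
160 [-51.6  69.2 101.9] width px 129.0
165 [-47.6  69.3  98.7] width px 125.1
170 [-43.7  69.3  95.6] width px 121.4
cam [-178.03217943   67.74320643  203.06435225]
```

```bash
python3 -m jog '[[1.6,0,2.9,0,0,0],[1.6,0,2.9,0,0,0],[1.6,0,2.9,0,0,0],[0,0,0,0,0,0],[0,0,0,0,0,0]]' 0; python3 - <<'E'
from path import *
o=bot.get_obs();print(tojig(Q,o['tool_pos']),o['tcp_rot'][1],o['joint_positions'])
cw=cam("wrist",o);im=bot.capture("wrist")
cv2.imwrite("pics/w4.png",cv2.resize(im[130:290,140:360,::-1],None,fx=3.5,fy=3.5,interpolation=cv2.INTER_CUBIC))
E
```

```text
time: 13.8
tool_pos: [497.6, -160.2, 87.7]
tcp_rot: [3.126, 0.485, 2.958]
contact_force: [3.9, 4.8, 0.9]
grip_width: 37.3
finger_force: 30.0
[-43.61898455  67.84075594  87.72962446] 0.4852805258235877 [-0.57876904  0.3515823   2.13355312  0.76095172  0.28483002 -2.66528747]
```

```bash
python3 -m jog '[[0.4,0,-1.4,0,0.1,0],[0.4,0,-1.4,0,0.1,0],[0,0,0,0,0,0],[0,0,0,0,0,0]]' 0; python3 - <<'E'
from path import *
o=bot.get_obs();print(tojig(Q,o['tool_pos']),o['tcp_rot'],o['joint_positions'])
cw=cam("wrist",o);im=bot.capture("wrist")
cv2.imwrite("pics/w4.png",cv2.resize(im[130:290,140:360,::-1],None,fx=3.5,fy=3.5,interpolation=cv2.INTER_CUBIC))
for P in [(-48,60,90),(-48,80,90),(-65,60,76),(-65,80,76)]: print(P,((proj(cw,jigT(Q,P))[0]-[140,130])*3.5).round(1))
K,r,p=cw
np.savez("w4.npz",K=K,r=r,p=p)
E
```

```text
time: 14.25
tool_pos: [500.1, -158.6, 89.8]
tcp_rot: [3.117, 0.358, 2.964]
contact_force: [-3.1, -10.1, -0.3]
grip_width: 37.4
finger_force: 30.1
[-41.43686597  69.92170383  89.80678391] [3.11669322 0.3577062  2.96350004] [-0.54519551  0.36711387  2.01679211  0.34617238  0.45419476 -2.23113743]
(-48, 60, 90) [310.2 356.3]
(-48, 80, 90) [454.6 355.8]
(-65, 60, 76) [310.6 197.6]
(-65, 80, 76) [453.5 197.6]
```

View pics/w4.png

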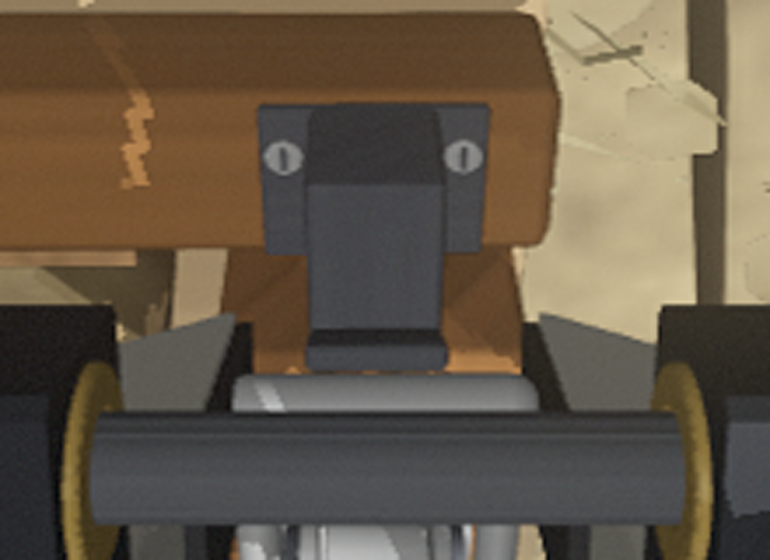

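```bash
python3 - <<'E'
from path import *
z=np.load("w4.npz");K,r,p=z['K'],z['r'],z['p']
def f(c,row,dep): return tojig(Q,p+dep*(r@np.linalg.solve(K,[140+c/3.5,130+row/3.5,1]))).round(1)
for dep in (145,151,155,159,165,170): print(dep,"bar c",f(386,405,dep),"top edge",f(386,375,dep))
print("tip",[tojig(Q,ray((K,r,p),(140+377/3.5,130+row/3.5),90)).round(1) for row in (330,343,368)],"front",tojig(Q,ray((K,r,p),(140+377/3.5,130+183/3.5),76)).round(1))
print("width depth lip", 344*3.5*20/139, "floor front",344*3.5*20/133)
c=f(386,0,0);print("cam",c)
t=.358;T=np.array([-41.4,89.8])
for k in (8,10,12,14,16): print(k,"contact",T-k*np.array([np.sin(t),-np.cos(t)]))
for x,zz in [(-57,105),(-55,103),(-53,101),(-51,100)]: print(x,zz,loope(x,zz), tcp(x,zz,t,10,10)[0],tcp(x,zz,t,10,14)[0])
E
```

```text
145 bar c [-57.7  69.9 109.6] top edge [-60.6  69.9 107.5]
151 bar c [-53.4  70.1 105.2] top edge [-56.5  70.1 103.1]
155 bar c [-50.6  70.2 102.3] top edge [-53.8  70.2 100.1]
159 bar c [-47.8  70.3  99.4] top edge [-51.1  70.3  97.2]
165 bar c [-43.6  70.4  95. ] top edge [-47.   70.4  92.7]
170 bar c [-40.1  70.6  91.4] top edge [-43.5  70.6  89. ]
tip [array([-52.7,  69.2,  90. ]), array([-50.4,  69.2,  90. ]), array([-45.8,  69.3,  90. ])] front [-67.4  69.2  76. ]
width depth lip 173.23741007194243 floor front 181.05263157894737
cam [-159.9   65.9  215.1]
8 contact [-44.20321389  97.292796  ]
10 contact [-44.90401736  99.165995  ]
12 contact [-45.60482084 101.039194  ]
14 contact [-46.30562431 102.912393  ]
16 contact [-47.00642778 104.785592  ]
-57 105 (np.float64(-0.06372946361297543), np.float64(1.4083869679424283)) [-43.51628299  96.27086834] [-42.11467604  92.52447034]
-55 103 (np.float64(-0.08569862725577956), np.float64(1.3319398718362825)) [-41.53268144  94.48994267] [-40.1310745   90.74354467]
-53 101 (np.float64(-0.10520069895108268), np.float64(1.2539251079020923)) [-39.55126756  92.6840726 ] [-38.14966061  88.9376746 ]
-51 100 (np.float64(-0.10514785510521116), np.float64(1.1678257670571806)) [-37.55121208  91.68354709] [-36.14960514  87.93714909]
```

```bash
python3 -m jog '[[2.6,-0.5,-0.7,0.012,0.05,0],[2.6,-0.5,-0.7,0.012,0.05,0],[0,0,0,0,0,0],[0,0,0,0,0,0]]' 0; python3 - <<'E'
from path import *
o=bot.get_obs();print(tojig(Q,o['tool_pos']),o['tcp_rot'],o['joint_positions'][4])
E
```

```text
time: 14.7
tool_pos: [496.0, -158.3, 90.0]
tcp_rot: [3.14, 0.261, 2.966]
contact_force: [3.5, -8.0, 0.5]
grip_width: 37.7
finger_force: 30.0
[-45.51918181  69.49155934  89.98912102] [3.13996024 0.26051893 2.96573731] 0.5714974809157132
```

```bash
python3 -m jog '[[1.2,-0.2,3.3,0,0,0],[1.2,-0.2,3.3,0,0,0],[1.2,0,3.3,0,0,0],[1.2,0,3.3,0,0,0],[0,0,0,0,0,0],[0,0,0,0,0,0]]' 0; python3 - <<'E'
from path import *
o=bot.get_obs();print(tojig(Q,o['tool_pos']),o['tcp_rot'],o['joint_positions'][4])
cw=cam("wrist",o);im=bot.capture("wrist")
cv2.imwrite("pics/w5.png",cv2.resize(im[130:290,140:360,::-1],None,fx=3.5,fy=3.5,interpolation=cv2.INTER_CUBIC))
K,r,p=cw
np.savez("w5.npz",K=K,r=r,p=p)
E
```

```text
time: 15.3
tool_pos: [493.7, -157.9, 75.5]
tcp_rot: [3.139, 0.259, 2.966]
contact_force: [1.4, -5.7, 1.0]
grip_width: 37.5
finger_force: 30.0
[-47.89060376  69.46118794  75.5073156 ] [3.13917905 0.25853783 2.96560059] 0.5328793333123999
```

View pics/w5.png

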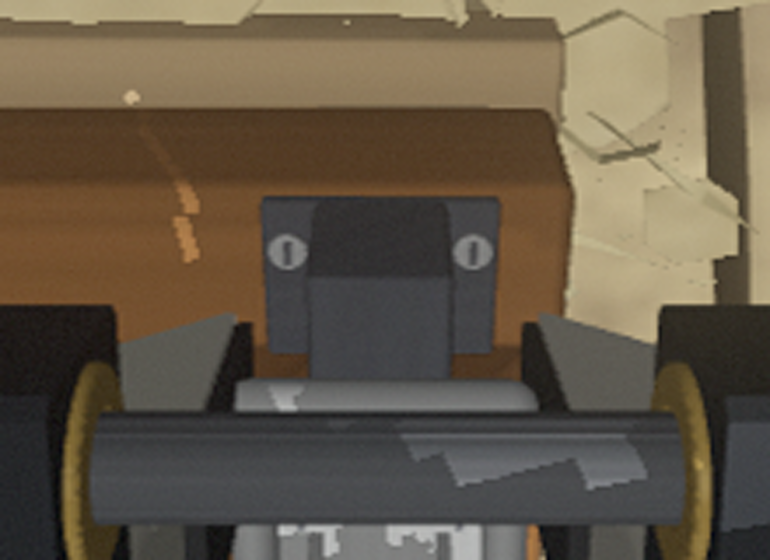

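The bar's upper edge is at row 380 and now hides the lip, and the keeper floor's front edge is at row 275. So the bar is over the floor, on the -x side of the lip.

```bash
python3 - <<'E'
from path import *
z=np.load("w5.npz");K,r,p=z['K'],z['r'],z['p']
def f(c,row,dep): return tojig(Q,p+dep*(r@np.linalg.solve(K,[140+c/3.5,130+row/3.5,1]))).round(1)
for dep in (148,151,155,159): print(dep,"bar c",f(386,408,dep),"top edge",f(386,380,dep))
print("front",tojig(Q,ray((K,r,p),(140+377/3.5,130+275/3.5),76)).round(1))
E
```

```text
148 bar c [-59.9  70.   94.5] top edge [-62.9  69.9  92.8]
151 bar c [-58.   70.   92.1] top edge [-61.1  70.   90.4]
155 bar c [-55.5  70.   88.9] top edge [-58.7  70.   87.2]
159 bar c [-53.   70.   85.8] top edge [-56.2  70.   84. ]
front [-67.6  68.7  76. ]
```

```bash
python3 -m jog '[[0.9,0,2.9,0,0,0],[0.9,0,2.9,0,0,0],[0,0,0,0,0,0]]' 0 | sed -n 2,4p;  python3 -m jog '[[0.5,0,1.5,0,0,0],[0,0,0,0,0,0]]' 0 | sed -n 2,4p; python3 -m jog '[[0.5,0,1.5,0,0,0],[0,0,0,0,0,0]]' 0 | sed -n 2,4p
```

```text
tool_pos: [493.4, -157.8, 69.4]
tcp_rot: [3.139, 0.259, 2.966]
contact_force: [0.5, -6.3, 1.5]
tool_pos: [493.3, -157.8, 67.9]
tcp_rot: [3.139, 0.259, 2.966]
contact_force: [1.0, -6.2, 0.6]
tool_pos: [493.2, -157.8, 66.4]
tcp_rot: [3.139, 0.259, 2.966]
contact_force: [1.8, -4.0, 1.8]
```

```bash
for i in 1 2 3; do python3 -m jog '[[0.3,0,1.2,0,0,0],[0,0,0,0,0,0]]' 0 | sed -n '2p;4p'; done
```

```text
tool_pos: [493.3, -157.8, 65.2]
contact_force: [1.3, -5.4, 1.9]
tool_pos: [493.3, -157.8, 64.0]
contact_force: [0.2, -4.5, 2.1]
tool_pos: [493.5, -157.8, 63.5]
contact_force: [-0.7, -3.6, 9.7]
```

```bash
python3 -m jog '[[-2,0,0.2,0,0,0],[-2,0,0.5,0,0,0],[0,0,0,0,0,0]]' 0 | sed -n '2p;4p'; for i in 1 2 3; do python3 -m jog '[[-1.2,0,0.3,0,0,0],[0,0,0,0,0,0]]' 0 | sed -n '2p;4p'; done
```

```text
tool_pos: [495.6, -158.0, 63.2]
contact_force: [-8.7, -5.3, 11.4]
tool_pos: [496.5, -158.1, 63.1]
contact_force: [-9.5, -5.9, 13.7]
tool_pos: [497.7, -158.3, 63.1]
contact_force: [-10.1, -4.9, 12.0]
tool_pos: [498.9, -158.5, 63.1]
contact_force: [-9.7, -4.6, 12.0]
```

```bash
for i in 1 2 3; do python3 -m jog '[[-1.2,0,0.1,0,0,0],[0,0,0,0,0,0]]' 0 | sed -n '2p;4p'; done
```

```text
tool_pos: [500.0, -158.7, 63.1]
contact_force: [-9.6, -5.9, 11.4]
tool_pos: [501.0, -158.9, 63.1]
contact_force: [-9.4, -4.9, 9.3]
tool_pos: [502.0, -159.0, 63.1]
contact_force: [-9.2, -6.0, 9.0]
```

```bash
for i in 1 2 3; do python3 -m jog '[[-1,0,0.1,0,0,0],[0,0,0,0,0,0]]' 0 | sed -n '2p;4p'; done; python3 - <<'E'
from path import *
o=bot.get_obs();print(tojig(Q,o['tool_pos']),o['tcp_rot'])
print(tcp(-49.5,80,.259,10,14),tcp(-49.5,80,.259,14,14))
E
```

```text
tool_pos: [502.3, -159.0, 63.1]
contact_force: [-13.4, -6.8, 9.5]
tool_pos: [502.5, -159.0, 63.0]
contact_force: [-15.2, -7.3, 11.6]
tool_pos: [502.7, -159.0, 63.0]
contact_force: [-19.6, -8.3, 14.5]
[-38.81832301  70.04885936  62.95572211] [3.13722085 0.24916267 2.96593045]
(array([-36.98858865,  70.97580907]), np.float64(1.3781430236951837)) (array([-33.41826269,  72.77935352]), np.float64(1.3781430236951837))
```

```bash
python3 -m jog '[[0,0,0,0,0,0],[0,0,0,0,0,0],[0,0,0,0,0,0]]' 0 | sed -n '2p;4p';python3 -m jog '[[0,0,0,0,0,0],[0,0,0,0,0,0],[0,0,0,0,0,0],[0,0,0,0,0,0],[0,0,0,0,0,0],[0,0,0,0,0,0]]' 100;  python3 -m jog '[[0,0,-20,0,0,0],[0,0,-40,0,0,0],[0,0,-45,0,0,0],[0,0,-45,0,0,0],[0,0,-45,0,0,0],[0,0,-20,0,0,0],[0,0,0,0,0,0],[0,0,0,0,0,0]]' 100; python3 - <<'E'
from path import *
o=bot.get_obs();print(tojig(Q,o['tool_pos']),o['tcp_rot'])
cw=cam("wrist",o);im=bot.capture("wrist");cv2.imwrite("pics/w6.png",im[:,:,::-1])
np.savez("w6.npz",K=cw[0],r=cw[1],p=cw[2])
def show(c,n):
  for t in ["loop_bar","loop","latch_handle","handle_end"]:
    for x in bot.outline_of(t,n)[:2]:
        ys,xs=np.nonzero(x["mask"]);print(n,t,round(x["p"],2),np.round(x["pixel"]),len(xs),xs.min(),xs.max(),ys.min(),ys.max())
show(cw,"wrist")
for h in (1.2,1.3,1.4,1.5):
  e=-np.arcsin((lp(h)[2]-80)/64)
  print(h,proj(cw,jigT(Q,[lp(h),[-49.5,50,80],[-49.5,90,80],end(h)])).round())
im=bot.capture("scene");cv2.imwrite("pics/s6.png",im[:,:,::-1])
cs=cam("scene");show(cs,"scene")
for h in (1.0,1.2,1.3,1.4,1.5,1.7): print(h,proj(cs,jigT(Q,[end(h),[-49.5,70,80]])+[1,-.8,0]).round(1))
E
```

```text
tool_pos: [502.7, -159.0, 63.0]
contact_force: [-19.4, -8.2, 15.1]
time: 19.65
tool_pos: [506.0, -159.0, 63.6]
tcp_rot: [3.138, 0.254, 2.965]
contact_force: [0.1, 0.5, -0.0]
grip_width: 80.8
finger_force: 0.0
time: 20.45
tool_pos: [452.6, -150.2, 271.5]
tcp_rot: [3.138, 0.254, 2.965]
contact_force: [-0.2, -0.2, 0.6]
grip_width: 91.9
finger_force: 0.0
[-89.69760384  69.4003739  271.48729072] [3.13818103 0.25370444 2.9652064 ]
wrist loop_bar 0.68 [249. 163.] 796 230 268 156 201
wrist loop 0.77 [237. 188.] 1044 230 267 157 226
wrist latch_handle 0.96 [248. 213.] 2012 230 267 157 248
wrist handle_end 0.77 [244. 212.] 1939 230 267 157 247
1.2 [[249. 223.]
 [230. 159.]
 [269. 160.]
 [249. 273.]]
1.3 [[249. 222.]
 [230. 159.]
 [269. 160.]
 [249. 267.]]
1.4 [[249. 220.]
 [230. 159.]
 [269. 160.]
 [249. 260.]]
1.5 [[249. 219.]
 [230. 159.]
 [269. 160.]
 [249. 253.]]
scene loop_bar 0.48 [294. 217.] 97 279 300 201 221
scene loop 0.72 [284. 205.] 124 279 310 203 221
scene latch_handle 0.7 [304. 201.] 522 278 315 174 221
scene handle_end 0.85 [303. 198.] 514 278 315 174 221
1.0 [[319.1 178.7]
 [282.1 216.1]]
1.2 [[313.  178.7]
 [282.1 216.1]]
1.3 [[309.7 179.2]
 [282.1 216.1]]
1.4 [[306.3 180. ]
 [282.1 216.1]]
1.5 [[302.8 181.1]
 [282.1 216.1]]
1.7 [[295.8 184.1]
 [282.1 216.1]]
```

```bash
python3 -m jog '[[0,0,0,0,0.127,0],[0,0,0,0,0.127,0],[-37,0,0,0,0,0.009],[-38,0.6,20,0,0,0],[0,0,42,0,0,0],[0,0,42,0,0,0],[0,0,0,0,0,0],[0,0,0,0,0,0]]' 0; python3 - <<'E'
from path import *
o=bot.get_obs();print(tojig(Q,o['tool_pos']),o['tcp_rot'])
C=lambda h:np.array([84*np.cos(h)-8*np.sin(h)-9.5,84+84*np.sin(h)+8*np.cos(h)])
for h in np.arange(1.3,-.01,-.1):
  d=C(h-.1)-C(h);print(round(h,1),C(h).round(1),"row to next",(-d).round(1))
E
```

```text
time: 21.75
tool_pos: [526.8, -163.0, 168.3]
tcp_rot: [3.138, -0.001, 2.957]
contact_force: [-0.5, -0.6, 1.5]
grip_width: 32.3
finger_force: 0.0
[-14.43757136  70.49604961 168.257482  ] [ 3.13814956e+00 -1.17905401e-03  2.95690067e+00]
1.3 [  5.3 167.1] row to next [-8.2  1.9]
1.2 [ 13.5 165.2] row to next [-8.   2.7]
1.1 [ 21.5 162.5] row to next [-7.7  3.5]
1.0 [ 29.2 159. ] row to next [-7.3  4.2]
0.9 [ 36.4 154.8] row to next [-6.8  4.9]
0.8 [ 43.3 149.8] row to next [-6.3  5.6]
0.7 [ 49.6 144.2] row to next [-5.7  6.2]
0.6 [ 55.3 138. ] row to next [-5.1  6.7]
0.5 [ 60.4 131.3] row to next [-4.4  7.2]
0.4 [ 64.8 124.1] row to next [-3.6  7.6]
0.3 [ 68.4 116.5] row to next [-2.9  7.9]
0.2 [ 71.2 108.5] row to next [-2.   8.2]
0.1 [ 73.3 100.3] row to next [-1.2  8.3]
-0.0 [74.5 92. ] row to next [-0.4  8.4]
```

```bash
python3 -m jog '[[0,0,0,0,0,0],[0,0,0,0,0,0],[0,0,0,0,0,0],[0,0,0,0,0,0],[-5,0,0,0,0,0],[-5,0,0,0,0,0],[-5,0,0,0,0,0],[-5,0,1,0,0,0],[0,0,0,0,0,0]]' 0; python3 -m jog '[[-4.1,0,0.9,0,0,0],[-4.1,0,1,0,0,0],[-4,0,1.3,0,0,0],[-4,0,1.4,0,0,0],[0,0,0,0,0,0]]' 0; python3 -m jog '[[-3.9,0,1.7,0,0,0],[-3.8,0,1.8,0,0,0],[-3.7,0,2.1,0,0,0],[-3.6,0,2.1,0,0,0],[0,0,0,0,0,0]]' 0; python3 - <<'E'
from path import *
o=bot.get_obs();print(tojig(Q,o['tool_pos']))
E
```

```text
time: 22.65
tool_pos: [546.7, -166.7, 166.3]
tcp_rot: [3.138, -0.001, 2.957]
contact_force: [-0.2, 0.8, 0.2]
grip_width: 0.2
finger_force: 0.1
time: 23.15
tool_pos: [562.4, -169.6, 161.7]
tcp_rot: [3.138, -0.001, 2.957]
contact_force: [-1.7, -0.2, 1.2]
grip_width: 0.5
finger_force: 1.0
time: 23.65
tool_pos: [577.3, -172.3, 153.9]
tcp_rot: [3.138, -0.001, 2.957]
contact_force: [-3.7, 0.3, -0.0]
grip_width: 0.4
finger_force: 1.4
[ 36.9198469   70.63346413 153.86796617]
```

```bash
python3 -m jog '[[-3.4,0,2.5,0,0,0],[-3.4,0,2.5,0,0,0],[-3.2,0,2.8,0,0,0],[-3.1,0,2.8,0,0,0],[0,0,0,0,0,0]]' 0 | sed -n '2p;4p'; python3 -m jog '[[-2.9,0,3.1,0,0,0],[-2.8,0,3.1,0,0,0],[-2.6,0,3.3,0,0,0],[-2.5,0,3.4,0,0,0],[0,0,0,0,0,0]]' 0| sed -n '2p;4p'; python3 -m jog '[[-2.2,0,3.6,0,0,0],[-2.2,0,3.6,0,0,0],[-1.8,0,3.8,0,0,0],[-1.8,0,3.8,0,0,0],[0,0,0,0,0,0]]' 0| sed -n '2p;4p'
```

```text
tool_pos: [590.0, -174.7, 143.5]
contact_force: [-2.3, 0.4, 1.3]
tool_pos: [601.0, -176.7, 130.4]
contact_force: [-2.3, -0.1, 1.0]
tool_pos: [608.7, -178.1, 115.4]
contact_force: [0.3, -0.8, 1.3]
```

```bash
python3 - <<'E'
from path import *
o=bot.get_obs();print(tojig(Q,o['tool_pos']))
for n in ("scene","wrist","side"):
  c=cam(n,o);im=bot.capture(n);cv2.imwrite(f"pics/{n}7.png",im[:,:,::-1])
  for t in ["loop_bar","loop","latch_handle","gate","blank"]:
    for x in bot.outline_of(t,n)[:2]:
        ys,xs=np.nonzero(x["mask"]);print(n,t,round(x["p"],2),np.round(x["pixel"]),len(xs),xs.min(),xs.max(),ys.min(),ys.max())
  print(proj(c,jigT(Q,[[-49.5,50,80],[-49.5,90,80],lp(.3),end(.3)])).round(1).tolist())
  b=lp(.3)+64*np.array([-np.cos(.8),0,np.sin(.8)]);print("if lifted .8",proj(c,jigT(Q,[b-[0,20,0],b+[0,20,0]])).round().tolist())
E
```

```text
[ 68.9164716   70.728442   115.40868402]
scene loop_bar 0.64 [342. 252.] 343 331 352 242 264
scene loop 0.53 [182. 195.] 649 172 202 181 207
scene loop 0.51 [306. 209.] 138 280 316 196 220
scene latch_handle 0.66 [313. 203.] 334 283 334 190 220
scene gate 0.69 [299. 211.] 173 280 315 199 220
scene gate 0.64 [294. 247.] 1411 270 323 211 282
scene blank 0.63 [313. 242.] 576 301 328 229 258
scene blank 0.4 [184. 192.] 609 172 201 182 206
[[285.5, 222.0], [277.6, 210.3], [310.2, 203.3], [332.1, 187.4]]
if lifted .8 [[299.0, 201.0], [290.0, 190.0]]
wrist loop_bar 0.93 [221.  45.] 2504 208 285 0 102
wrist loop 0.88 [219.  81.] 3976 208 285 0 157
wrist latch_handle 0.67 [246. 124.] 8997 207 285 0 222
wrist gate 0.9 [134.  25.] 12660 0 297 0 51
wrist blank 0.69 [137.  93.] 8569 86 191 43 151
[[208.2, -1.7], [286.7, -1.7], [247.7, 147.7], [247.6, 268.0]]
if lifted .8 [[194.0, 45.0], [300.0, 45.0]]
side loop_bar 0.62 [253. 178.] 6 253 255 176 178
side latch_handle 0.72 [236. 172.] 225 218 257 161 179
side latch_handle 0.41 [252. 170.] 124 243 257 164 177
side gate 0.97 [263. 176.] 416 250 273 158 195
[[258.4, 173.4], [254.6, 180.3], [235.6, 170.0], [220.0, 159.9]]
if lifted .8 [[250.0, 158.0], [246.0, 165.0]]
```

Both the wrist and scene masks match a hooked loop, so I keep pressing.

```bash
python3 -m jog '[[-1.4,0,3.9,0,0,0],[-1.4,0,3.9,0,0,0],[0,0,0,0,0,0]]' 0| sed -n '2p;4p'; python3 -m jog '[[-1,0,3.9,0,0,0],[-1,0,3.9,0,0,0],[0,0,0,0,0,0]]' 0| sed -n '2p;4p';  python3 -m jog '[[-0.6,0,3.5,0,0,0],[-0.6,0,3.5,0,0,0],[0,0,0,0,0,0]]' 0| sed -n '2p;4p'
```

```text
tool_pos: [611.0, -178.4, 107.5]
contact_force: [0.1, 0.1, -0.1]
tool_pos: [612.7, -178.7, 99.5]
contact_force: [-0.5, 0.1, -0.7]
tool_pos: [613.9, -178.9, 92.8]
contact_force: [0.5, 0.9, 0.2]
```

```bash
for i in 1 2 3; do python3 -m jog '[[0,0,1.5,0,0,0],[0,0,0,0,0,0]]' 0| sed -n '2p;4p'; done; python3 - <<'E'
from path import *
o=bot.get_obs()
for n in ("scene","wrist","side"):
  c=cam(n,o);im=bot.capture(n);cv2.imwrite(f"pics/{n}8.png",im[:,:,::-1])
  for t in ["loop_bar","loop","latch_handle"]:
    for x in bot.outline_of(t,n)[:2]:
        ys,xs=np.nonzero(x["mask"]);print(n,t,round(x["p"],2),np.round(x["pixel"]),len(xs),xs.min(),xs.max(),ys.min(),ys.max())
  print(proj(c,jigT(Q,[[-49.5,50,80],[-49.5,90,80],lp(0),end(0)])).round(1).tolist())
E
```

```text
tool_pos: [614.3, -179.1, 92.3]
contact_force: [0.2, 0.5, 1.1]
tool_pos: [614.4, -179.1, 92.0]
contact_force: [-3.0, 1.2, 9.1]
tool_pos: [614.4, -179.1, 91.9]
contact_force: [-5.9, 1.7, 17.4]
scene loop_bar 0.58 [291. 216.] 121 279 301 206 221
scene loop 0.46 [294. 214.] 169 279 315 200 221
scene loop 0.29 [308. 252.] 4825 266 365 197 295
scene latch_handle 0.63 [310. 207.] 451 279 336 196 221
scene latch_handle 0.63 [303. 249.] 4997 265 365 195 295
[[285.5, 222.0], [277.6, 210.3], [310.1, 205.6], [333.2, 194.3]]
wrist loop_bar 0.65 [216.  42.] 2097 204 287 0 90
wrist loop_bar 0.26 [124.  83.] 10956 65 185 23 145
wrist loop 0.83 [272.  71.] 3956 204 288 0 150
wrist loop 0.65 [139.  16.] 8019 0 303 0 34
wrist latch_handle 0.75 [246. 123.] 9356 204 288 0 221
[[201.5, -32.1], [292.7, -32.0], [247.4, 140.7], [247.5, 266.9]]
side loop_bar 0.39 [254. 177.] 4 254 255 176 178
side loop 0.73 [233. 170.] 173 217 257 166 179
side loop 0.51 [249. 177.] 111 234 258 170 179
side latch_handle 0.75 [233. 172.] 109 219 255 167 178
[[258.4, 173.4], [254.6, 180.3], [235.6, 171.8], [218.6, 165.6]]
```

```bash
python3 -m jog '[[0,0,0,0,0,0],[0,0,0,0,0,0],[0,0,-5,0,0,0],[0,0,-20,0,0,0],[0,0,-40,0,0,0],[0,0,-40,0,0,0],[20,0,-40,0,0,0],[40,0,-20,0,0,0],[40,0,0,0,0,0],[40,0,0,0,0,0],[0,0,0,0,0,0],[0,0,0,0,0,0]]' 0; python3 - <<'E'
from path import *
o=bot.get_obs();print(tojig(Q,o['tool_pos']))
for n in ("wrist","scene","side"):
  c=cam(n,o);bot.capture(n)
  for t in ["loop_bar","loop","latch_handle"]:
    for x in bot.outline_of(t,n)[:1]:
        ys,xs=np.nonzero(x["mask"]);print(n,t,round(x["p"],2),np.round(x["pixel"]),len(xs),xs.min(),xs.max(),ys.min(),ys.max())
  print(proj(c,jigT(Q,[[-49.5,50,80],[-49.5,90,80],lp(0),end(0),[96,70,92]])).round(1).tolist())
E
```

```text
time: 29.35
tool_pos: [476.5, -154.0, 254.7]
tcp_rot: [3.139, 0.001, 2.956]
contact_force: [0.5, 0.7, -0.4]
grip_width: 0.1
finger_force: 0.0
[-65.45762438  70.13511956 254.68758095]
wrist loop_bar 0.62 [249. 193.] 509 229 268 187 216
wrist loop 0.81 [246. 192.] 417 230 268 188 215
wrist latch_handle 0.86 [251. 195.] 506 229 268 186 215
[[229.1, 187.7], [269.2, 187.7], [249.2, 257.7], [249.3, 315.9], [249.3, 322.4]]
scene loop_bar 0.6 [288. 216.] 148 279 305 206 221
scene loop 0.74 [304. 213.] 83 285 315 200 219
scene latch_handle 0.65 [152. 176.] 247 133 174 165 193
[[285.5, 222.0], [277.6, 210.3], [310.1, 205.6], [333.2, 194.3], [336.1, 193.3]]
side loop_bar 0.38 [255. 180.] 6 253 256 176 178
side loop 0.46 [246. 175.] 81 236 257 171 179
side latch_handle 0.66 [237. 172.] 223 217 258 164 179
[[258.4, 173.4], [254.6, 180.3], [235.6, 171.8], [218.6, 165.6], [216.5, 165.1]]
```

```bash
python3 -c "
from plant import bot
print(bot.close_job())"
```

```text
the job is handed in; nothing more can be done
None
```

The blank is clamped and the job is handed in at about 29 s: gate shut on the blank, loop hooked under the keeper's lip, handle pressed down to its stop with 17 N or less. The last camera check showed the loop still on the keeper after I let go, but I got no verdict back and could not measure the clamping force.

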